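# Load-test a battery cell: contact up, three clicks of load, hold the test key

### The job

Load-test the cell that lies in the cradle of the bench cell tester, only by pushing and pressing with the fingertips; lift nothing and leave the spare cells, tape and screwdriver round the tester where they are. With the load lever still off, push the sliding contact up until the cell is held between both contacts, then push the load lever three clicks away from its off end so that it rests in the third notch, never going on to the fourth (too much load for this cell). Last, press the round test key fully down and keep holding it: the program finishes while the key is held down.

Things in the scene. Friction and masses are not known exactly. Their poses are not given: they have to be found in the camera images.
- tester: Cell tester fixed to the bench: grey box, aluminium top panel 50 mm up. Origin under its centre; x from front edge (binding posts) to the black readout hood, y along the panel, z up; spans x -85..85, y -110..110 mm. At x=22 a black cell cradle along y (26 mm wide over its 10 mm high walls, 20 inside, floor 2 mm); at x=-45 the lever slot along y; test key x=-45, y=75. Hood x 54..81, 22 mm high.
- fixed_contact (a point): Centre of the face of the brass fixed contact at the +y end of the cradle (tester frame x=22, y=85, 61 mm above the bench), on a black block 26 mm wide that stands 24 mm above the panel. The cell's button end must come up to it.
- cell_center (a point): Centre of the loose white round cell (18.5 mm diameter, 65 mm long, 46 g) that lies along y on the cradle floor; its axis is 61 mm above the bench, its top 70.5 mm. At the start it lies free, 3 to 18 mm short of the fixed contact and 8 to 29 mm ahead of the sliding one. Held between both contacts, its centre is at y = 52.5 mm in the tester frame.
- contact_shoe (a joint): Travel (m) of the sliding contact along the cradle, in the tester's +y direction, 0 at the -y end of its travel; at the start it stands 0 to 6 mm along. Pushed up to the cell with the cell against the fixed contact it reads 0.032. It moves under about 3 N and stays where it is left (friction).
- shoe_tab (a point): Centre of the sliding contact's finger tab: black, 20 mm wide (x), 9 mm thick (y), 16 to 42 mm above the panel; this point is 82 mm above the bench. Below it is a block, as far back as the tab and 19 mm wide between the cradle walls; its brass contact face is 14.5 mm ahead (+y) of this point. Panel clear behind it.
- load_lever (a joint): Travel (m) of the load lever in the tester's +y direction; starts at 0, its off end. A sprung ball on a ribbed rail holds it in notches 12 mm apart: off 0, then clicks at 0.012, 0.024, 0.036 (third), 0.048, 0.060 (end). Leaving a notch takes about 5 N; half way (6 mm) the force drops and it snaps on into the next notch. Black ticks mark the notches, the longest one off.
- lever_paddle (a point): Centre of the lever's upright black paddle, 22 mm wide (x), 9 mm thick (y), 12 to 42 mm above the panel; this point is 77 mm above the bench. A steel arm and a brass plunger barrel (up to 26 mm above the panel) stick out to 30 mm on its +x side, over the ribbed rail (6 mm high). Panel behind it (-y) clear for 50 mm at off.
- test_key (a joint): Travel (m) of the test key, 0 up, 0.006 fully down. Spring return: about 1.5 N to start it, 5 N fully down.
- test_key_top (a point): Centre of the top of the grey round test key (30 mm diameter), 72 mm above the bench when it is up; it stands 10 mm proud of its black round collar (46 mm diameter) and is pressed straight down.
- spare_a_center (a point): Centre of a spare white cell (18.5 mm diameter, 65 mm high) standing on end on the bench beside the tester's -y end. Leave it alone.
- spare_b_center (a point): Centre of a second such spare cell standing next to the first. Leave it alone.
- tape: Black roll of tape, 62 mm across, 19 mm high, flat on the bench behind the tester, past the hood; origin at the centre of its underside. Leave it alone.
- screwdriver: Dark screwdriver 141 mm long lying on the bench along the tester's front edge; origin under its middle. Leave it alone.
Things that resemble listed ones, but are neither listed nor needed, are in the scene too. What is shaped like the part that bears cell_center but pink or purple is not meant.

How it is judged:
On the way, in this order (a step that is already met when the one before it is completed fails the run):
1. the cell is held between both contacts, the load lever still off (y of cell_center in the frame of tester above 0.0505 m and value of joint contact_shoe above 0.03 m and value of joint load_lever below 0.005 m), for 0.2 s.
2. the load lever rests in its third notch, the cell still held (value of joint load_lever between 0.0335 and 0.0385 m and y of cell_center in the frame of tester above 0.0505 m and value of joint contact_shoe above 0.03 m), for 0.3 s.
3. the test key is fully down (all of step 2 and value of joint test_key above 0.0048 m), for 0.2 s.
At the end, for the whole second after the job is handed in: Through the last second the fingers hold the test key down (4.8 of 6 mm or more, over 1 N), the load lever rests in the third notch (0.036 m, within 2.5 mm), and the cell lies at rest in its cradle with both contacts up against it (each within 2 mm) (all of step 3 and contact force between the fingers and test_key above 1 N and velocity of joint load_lever between -0.005 and 0.005 m/s and z of cell_center in the frame of tester below 0.064 m and linear speed of cell below 0.02 m/s); the arm keeps its last pose, push and grip.
It fails at once if the load lever goes past the third notch (value of joint load_lever above 0.043 m).
It fails at once if the load lever leaves its off notch while the cell is not held between both contacts (value of joint load_lever above 0.008 m and (y of cell_center in the frame of tester below 0.0495 m or value of joint contact_shoe below 0.029 m)).
It fails at once if the test key is pressed before the load lever is in its third notch (value of joint test_key above 0.003 m and value of joint load_lever below 0.031 m).
It fails at once if the cell is lifted or tipped out of its cradle (z of cell_center in the frame of tester above 0.068 m).
It fails at once if a spare cell or tool round the tester is pushed away, lifted or knocked over (distance of any of spare_a_center, spare_b_center, tape, screwdriver from where it was at the start of the episode above 0.02 m).
It also fails if it takes over 64 s, if anything falls off the work surface, if the arm or the gripper's body presses on something with over 40 N, if the wrist force passes 120 N, or if a joint passes its speed limit or range.

### The arm

A 6-joint arm with a two-finger parallel gripper is mounted at the origin on a cart in front of the work surface, level with it; the furniture and walls round the work are solid. World frame = base frame: x ahead of the robot, y to its left, z up, the work surface at z = 0. Lengths are in m, angles in rad, forces in N, time in s.
With the tool pointing down it reaches from about 0.35 to 0.775 m from the base axis. Payload 7.3 kg.
Tool frame: the origin (TCP) lies at the very end of the fingers, on their centre line; the grasp point (between the pads) lies 19 mm behind it (robot.hold_point_z is the distance from the TCP to the grasp point, in m); z points along the fingers, y is the direction in which the jaws open and shut (so a half turn about z gives the same grasp; the last joint's range is limited). The gripper opens to 92 mm and grips with 3 to 60 N. Pads are 19 mm wide; open, the fingers measure 130 mm over their backs; the gripper's body (75 mm by 190 mm) begins 47 mm behind the grasp point.
Start: joints at [-1.411, 0.342, 1.524, -0, 1.275, -0.146], TCP at [0.158, -0.501, 0.227] pointing down, gripper open.
Joint ranges: [-2.53, 2.53], [-0.77, 2.02], [0.04, 2.7], [-1, 4.14], [0.28, 2.66], [-3.11, 3.11]. Speed limits (rad/s): [2.57, 2.57, 3.14, 3.14, 3.14, 3.14].

### API

Orientations are given as [roll, pitch, yaw] about the fixed x, y, z axes, in that order (R = Rz(yaw) Ry(pitch) Rx(roll)).
In Python, from cell import monitor, viewer, robot gives the robot as it stands.
- The arm moves only by the tool move_arm, never from a script. Its argument "deltas" is a list of rows, each an object of numbers: "x", "y", "z": the shift along the tool's x, y, z in m; "wx", "wy", "wz": the turn, a rotation vector about the tool's x, y, z in degrees; "hand": the opening, from 0 (shut) to 1 (fully open). In form: [{"x": .., "y": .., "z": .., "wx": .., "wy": .., "wz": .., "hand": ..}, ...]. A call has 1 to 8 rows; each row is the pose to reach, as a shift and turn from the pose commanded when the call began, along the tool's axes at that moment; what a row does not reach only later rows make up. A row lasts 1/8 s, in which the tool goes at most 62.5 mm and 10.7 degrees, less where a joint would pass 70% of its speed; a pose out of reach is approached as far as the arm can. A call with a gripper value outside its range is refused whole. The fingers move at their own pace and stop on an object; "grip_force" is the grip in N (left out, the last holds). Time passes only in rows, so rows that repeat a pose let the fingers close. It gives the time, the measured TCP pose, the force and the opening at its end, in the units of the state.
- monitor.observe(): the state, without advancing time (a new reading comes with each control period).
- viewer.read_camera(name): name is "scene" or "side" or "wrist"; returns the picture (480x640x3 uint8, red, green, blue); there is no depth.
- viewer.camera_params(name): a dict with "camera_matrix" (3x3 intrinsics, pixels), "k1" (the pictures are not rectified: a ray, as slopes to the right and down, at radius r is drawn at 1 + k1 r^2 times it, then the intrinsics apply), "R" (3x3) and "t" (3): a world point X has camera coordinates R X + t. Camera axes: x right, y down, z forward; pixel columns grow to the right and rows downward; lengths in m; the calibration is good to about 2 mm. A picture is of the moment at which its call begins: read the wrist's pose just before it. camera_params takes no time and is no camera call; for the wrist camera it gives the pose at the moment of the call.
- robot.hand_in(): hands the job in, once; it reports no verdict.
The state is a dict: "time": time; "qpos": joint angles; "qvel": joint speeds; "joint_efforts": joint torques, N m; "tool_pos": TCP position; "tool_rot": TCP orientation; "contact_force": force on the tool from outside, world axes, zero at the start; "torque": the same for the moment, N m; "opening": finger opening in m.
Only numpy, scipy, OpenCV 4.12 (cv2) and the standard library are available. Lean on these libraries where they do the work, as an engineer would, in place of code of your own. Each camera call takes 0.05 s, during which the arm holds its last target. There are 200 camera calls.

## Working session

There is one attempt and no reset: what is moved stays moved. The work goes in short steps, Python scripts to look and compute and a tool call to move; the robot and the scene stay as the last step left them, time stands still between calls to the robot, and variables do not carry over. Pictures are saved under pics/ and viewed, about 8 in all and at most 12, crops included, and the job is handed in when it is done.

Besides the shell and the picture viewer there is one more tool, called as name(argument=value, ...), one argument or row to a line, values as JSON. move_arm: Moves the arm, as the interface text tells. Its arguments: {"type":"object","properties":{"deltas":{"type":"array","items":{"type":"object","properties":{"x":{"type":"number"},"y":{"type":"number"},"z":{"type":"number"},"wx":{"type":"number"},"wy":{"type":"number"},"wz":{"type":"number"},"hand":{"type":"number"}}}},"grip_force":{"type":"number"}},"required":["deltas"]}

```bash
mkdir -p pics; cat > h.py <<'E'
import numpy as np, cv2
from cell import monitor, viewer, robot
def snap(n,f):
    im=viewer.read_camera(n); cv2.imwrite('pics/'+f,im[:,:,::-1]); return im
def ray(n,u,v,P=None):
    P=P or viewer.camera_params(n); K=np.array(P['camera_matrix']);R=np.array(P['R']);t=np.array(P['t'])
    d=np.array([(u-K[0,2])/K[0,0],(v-K[1,2])/K[1,1]]);s=d.copy()
    for _ in range(20): s=d/(1+P['k1']*(s@s))
    return -R.T@t, R.T@np.array([*s,1])
def atz(n,u,v,z,P=None):
    c,d=ray(n,u,v,P); return c+d*(z-c[2])/d[2]
def proj(n,X,P=None):
    P=P or viewer.camera_params(n); K=np.array(P['camera_matrix']);c=np.array(P['R'])@X+P['t']
    s=c[:2]/c[2]; s=s*(1+P['k1']*(s@s)); return K[:2,:2]@s+K[:2,2]
E
python3 - <<'E'
from h import *
a=snap('scene','a.png');b=snap('side','b.png')
print(monitor.observe())
for n in('scene','side','wrist'):
    P=viewer.camera_params(n);print(n,-np.array(P['R']).T@P['t'],np.array(P['R'])[2],P['camera_matrix'][0][0],P['k1'])
E
```

```text
{'time': 0.1, 'qpos': array([-1.41095296e+00,  3.42616202e-01,  1.52490458e+00,  1.97990552e-06,
        1.27540719e+00, -1.46004900e-01]), 'qvel': array([-0.00149854, -0.00261794, -0.00438574,  0.00070005, -0.00037396,
       -0.00179001]), 'joint_efforts': array([ 1.66251535e-03, -4.32004237e+01, -2.44695371e+01,  7.18853949e-02,
        5.25959185e-02, -5.04968534e-05]), 'tool_pos': array([ 0.15804043, -0.50027257,  0.22613949]), 'tool_rot': array([-3.14027182e+00, -1.96144538e-04,  3.05847557e-01]), 'contact_force': array([-0.10334259, -0.14631727,  0.95959496]), 'torque': array([ 0.01797862, -0.00916709,  0.01549443]), 'opening': 0.09181496909791557}
scene [-0.04713933  0.41377611  0.81705139] [ 0.57628292 -0.36090782 -0.7332418 ] 558.2737156746729 -0.0929402411119061
side [ 1.53085971 -0.30939444  0.51819943] [-0.8765052   0.30042477 -0.37614305] 541.0276203054211 -0.057338796533765564
wrist [ 0.23056699 -0.47705244  0.38313407] [-0.26755143 -0.08218491 -0.96003223] 360.6683919543724 0.0035587781968560244
```

View pics/a.png

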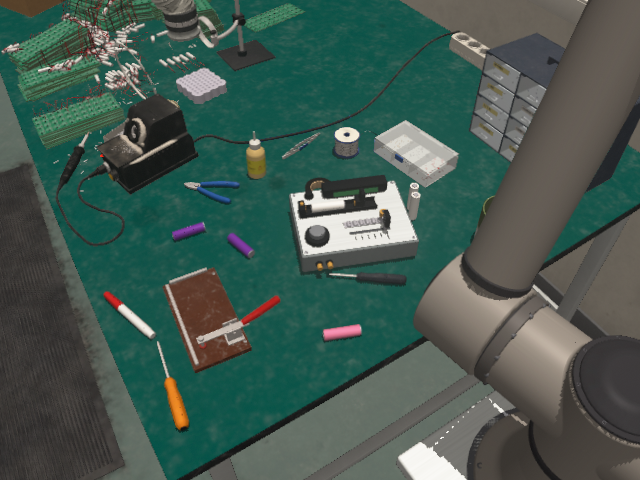

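View pics/b.png

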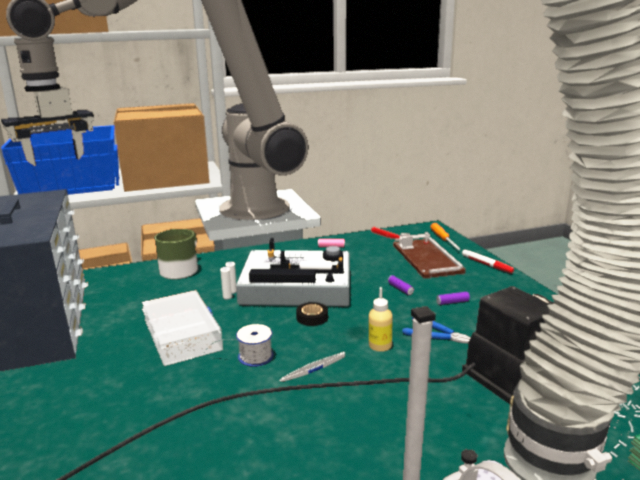

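The scene picture shows the tester at about (352,225), with the key at (316,235), the cell at (325,205), the shoe near (383,217), the spares at (414,200) and the screwdriver at (370,279). Things that could be taken for the cell: the white one in the cradle (325,205), the spares (414,190/208), purple cells (189,231) and (240,245), and a pink one (342,332). I choose the white one in the cradle. Next is a close crop.

```bash
python3 - <<'E'
import cv2
a=cv2.imread('pics/a.png')[168:288,280:440]
cv2.imwrite('pics/c.png',cv2.resize(a,None,fx=5,fy=5,interpolation=cv2.INTER_CUBIC))
E
```

```text
(no output)
```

View pics/c.png

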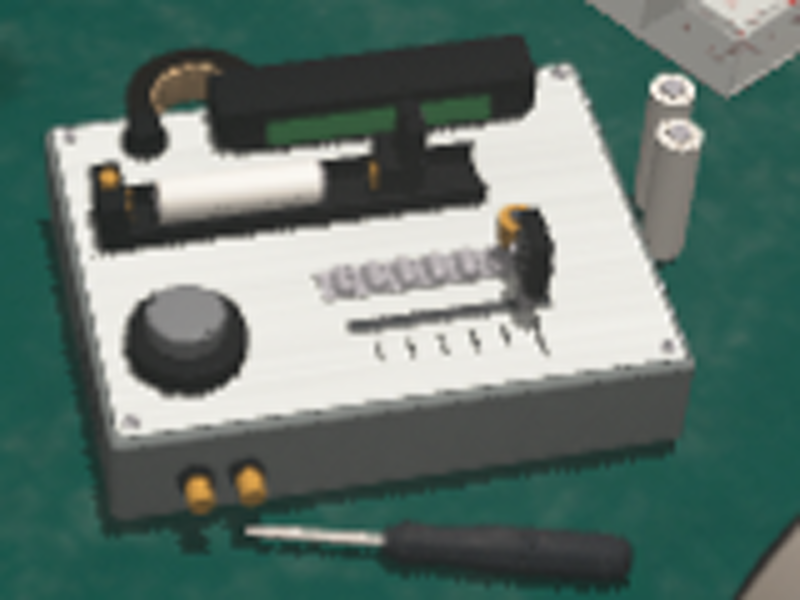

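The crop shows the white cell in the cradle at crop (240,190), the shoe tab at (408,135), the lever paddle at (530,258) and the key top at (187,315). The panel corners are at (50,130), (113,443), (692,362) and (575,65). I'll fit the tester pose from those.

```bash
python3 - <<'E'
from h import *
from scipy.optimize import least_squares
pt=lambda u,v:(280+(u-2)/5,168+(v-2)/5)
W=np.array([atz('scene',*pt(*p),.05) for p in[(50,130),(113,443),(692,362),(575,65)]])
L=np.array([[.085,.11],[-.085,.11],[-.085,-.11],[.085,-.11]])
print(W)
T=lambda q,l:np.array([q[0]+np.cos(q[2])*l[0]-np.sin(q[2])*l[1],q[1]+np.sin(q[2])*l[0]+np.cos(q[2])*l[1]])
r=least_squares(lambda q:(np.array([T(q,l) for l in L])-W[:,:2]).ravel(),[.5,0,0]);q=r.x
print('pose',q,r.fun.reshape(-1,2)*1e3)
def loc(u,v,z):
    w=atz('scene',*pt(u,v),z);d=w[:2]-q[:2];c,s=np.cos(q[2]),np.sin(q[2]);return np.round([c*d[0]+s*d[1],-s*d[0]+c*d[1]],4)
print('key',loc(187,312,.072),'paddle top',loc(530,212,.092),'tab top',loc(408,100,.092),'cell ends top',loc(160,180,.0655),loc(325,180,.065))
P=viewer.camera_params('scene')
for l,z in[((-.045,.075),.072),((-.045,-.06),.05)]: print(proj('scene',np.array([*T(q,l),z])))
E
```

```text
[[ 0.66741839  0.03681082  0.05      ]
 [ 0.51479629  0.09921777  0.05      ]
 [ 0.43392234 -0.10091039  0.05      ]
 [ 0.58619185 -0.16332251  0.05      ]]
pose [ 0.55058222 -0.03205107 -0.38619802] [[ 3.33700754  1.01948253]
 [-1.52003055  2.64629633]
 [-3.51330207 -1.02206754]
 [ 1.69632509 -2.64371132]]
key [-0.0444  0.0744] paddle top [-0.0359 -0.0545] tab top [ 0.0305 -0.0241] cell ends top [0.031  0.0718] [0.0203 0.0095]
[316.73382014 230.27464308]
[387.7899816  228.81760118]
```

move_arm(
  deltas=[
    {"z":-0.04,"hand":0},
    {"x":0.04,"y":-0.02,"z":-0.08,"wz":5,"hand":0},
    {"x":0.09,"y":-0.05,"z":-0.08,"wz":10,"hand":0},
    {"x":0.14,"y":-0.075,"z":-0.08,"wz":15,"hand":0},
    {"x":0.19,"y":-0.1,"z":-0.08,"wz":20,"hand":0},
    {"x":0.24,"y":-0.13,"z":-0.08,"wz":25,"hand":0},
    {"x":0.29,"y":-0.155,"z":-0.08,"wz":30,"hand":0},
    {"x":0.34,"y":-0.18,"z":-0.08,"wz":39.6,"hand":0},
  ],
  grip_force=20,
)

```text
schema error: expected keys x, y, z, wx, wy, wz, hand
```

move_arm(
  deltas=[
    {"x":0,"y":0,"z":-0.04,"wx":0,"wy":0,"wz":0,"hand":0},
    {"x":0.04,"y":-0.02,"z":-0.08,"wx":0,"wy":0,"wz":5,"hand":0},
    {"x":0.09,"y":-0.05,"z":-0.08,"wx":0,"wy":0,"wz":10,"hand":0},
    {"x":0.14,"y":-0.075,"z":-0.08,"wx":0,"wy":0,"wz":15,"hand":0},
    {"x":0.19,"y":-0.1,"z":-0.08,"wx":0,"wy":0,"wz":20,"hand":0},
    {"x":0.24,"y":-0.13,"z":-0.08,"wx":0,"wy":0,"wz":25,"hand":0},
    {"x":0.29,"y":-0.155,"z":-0.08,"wx":0,"wy":0,"wz":30,"hand":0},
    {"x":0.34,"y":-0.18,"z":-0.08,"wx":0,"wy":0,"wz":39.6,"hand":0},
  ],
  grip_force=20,
)

```text
time: 1.1
tool_pos: [0.4276, -0.2266, 0.3066]
tool_rot: [3.142, 0.0, -0.383]
contact_force: [0.7, -0.5, -0.1]
opening: 0.0165
```

move_arm(
  deltas=[
    {"x":0.02,"y":-0.055,"z":0.02,"wx":0,"wy":0,"wz":0,"hand":0},
    {"x":0.04,"y":-0.11,"z":0.05,"wx":0,"wy":0,"wz":0,"hand":0},
    {"x":0.062,"y":-0.166,"z":0.08,"wx":0,"wy":0,"wz":0,"hand":0},
    {"x":0.062,"y":-0.166,"z":0.08,"wx":0,"wy":0,"wz":0,"hand":0},
    {"x":0.062,"y":-0.166,"z":0.08,"wx":0,"wy":0,"wz":0,"hand":0},
  ],
)

```text
time: 1.72
tool_pos: [0.5455, -0.0968, 0.2263]
tool_rot: [3.141, 0.001, -0.378]
contact_force: [0.0, 0.1, -0.0]
opening: 0.0004
```

```bash
python3 - <<'E'
from h import *
import json
P=viewer.camera_params('wrist');s=monitor.observe();snap('wrist','d.png')
json.dump({k:np.array(v).tolist() for k,v in P.items()},open('d.json','w'))
print(s['tool_pos'],s['tool_rot'],s['opening'],s['contact_force'])
E
```

```text
[ 0.54549713 -0.09680214  0.22628037] [ 3.14100985e+00  1.20780591e-03 -3.77886210e-01] 0.0004485634424819339 [ 0.00752381  0.11540402 -0.04048484]
```

View pics/d.png

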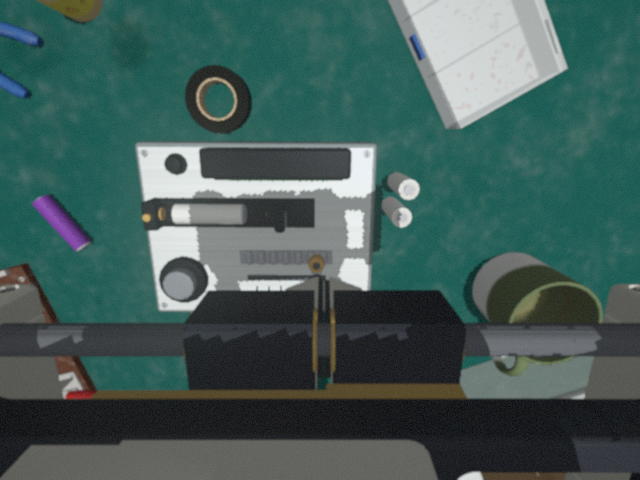

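The wrist picture shows the panel corners at (136,143), (376,144) and (159,310), the cell from (172,214) to (246,214), the shoe tab at (280,220), the paddle hidden near (318,285) behind the fingers, and the key at (184,280). I'll refine the pose from those.

```bash
python3 - <<'E'
from h import *
import json
from scipy.optimize import least_squares
P=json.load(open('d.json'))
A=lambda u,v,z:atz('wrist',u,v,z,P)
W=np.array([A(*p,.05) for p in[(136,143),(159,310),(376,144)]])
L=np.array([[.085,.11],[-.085,.11],[.085,-.11]])
T=lambda q,l:np.array([q[0]+np.cos(q[2])*l[0]-np.sin(q[2])*l[1],q[1]+np.sin(q[2])*l[0]+np.cos(q[2])*l[1]])
r=least_squares(lambda q:(np.array([T(q,l) for l in L])-W[:,:2]).ravel(),[.5,0,0]);q=r.x
print('pose',q,r.fun.reshape(-1,2)*1e3)
def lc(w):
    d=np.array(w[:2])-q[:2];c,s=np.cos(q[2]),np.sin(q[2]);return np.round([c*d[0]+s*d[1],-s*d[0]+c*d[1]],4)
loc=lambda u,v,z:lc(A(u,v,z))
print('key',loc(183,279,.072),'tab',loc(280,213,.092),'cell',loc(172,214,.061),loc(246,214,.061),'holes',loc(144,154,.05),loc(368,154,.05),'tcp',lc(monitor.observe()['tool_pos']),'barrel',loc(317,262,.076))
im=cv2.imread('pics/d.png')[190:310,120:280+100]
cv2.imwrite('pics/e.png',cv2.resize(im,None,fx=3,fy=3,interpolation=cv2.INTER_CUBIC))
E
```

```text
pose [ 0.5521867  -0.03430986 -0.38240336] [[ 2.33807045  1.09484384]
 [-2.30941545  3.04821483]
 [-0.028655   -4.14305867]]
key [-0.0382  0.0708] tab [ 0.0293 -0.0237] cell [0.0211 0.0787] [0.0214 0.0112] holes [0.0737 0.1023] [ 0.0747 -0.0993] tcp [ 0.0173 -0.0612] barrel [-0.0193 -0.0539]
```

View pics/e.png

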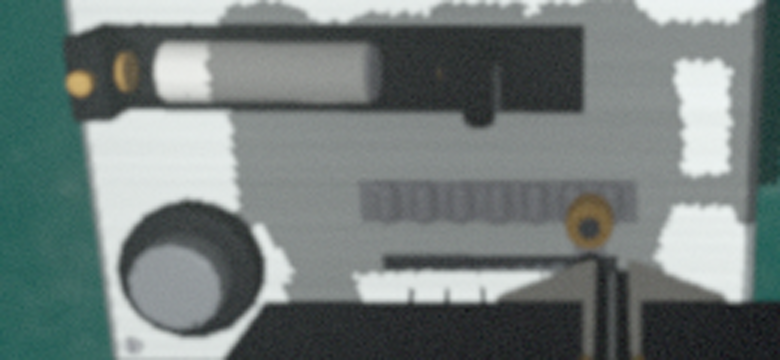

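move_arm(
  deltas=[
    {"x":0.004,"y":0,"z":0.04,"wx":0,"wy":0,"wz":0.3,"hand":0},
    {"x":0.004,"y":0,"z":0.08,"wx":0,"wy":0,"wz":0.3,"hand":0},
    {"x":0.004,"y":0,"z":0.11,"wx":0,"wy":0,"wz":0.3,"hand":0},
    {"x":0.004,"y":0,"z":0.14,"wx":0,"wy":0,"wz":0.3,"hand":0},
    {"x":0.004,"y":0,"z":0.156,"wx":0,"wy":0,"wz":0.3,"hand":0},
    {"x":0.004,"y":0,"z":0.156,"wx":0,"wy":0,"wz":0.3,"hand":0},
    {"x":0.004,"y":0,"z":0.156,"wx":0,"wy":0,"wz":0.3,"hand":0},
  ],
)

```text
time: 2.65
tool_pos: [0.5502, -0.0991, 0.0721]
tool_rot: [-3.142, -0.002, -0.385]
contact_force: [-0.7, -0.4, -0.6]
opening: 0.0003
```

```bash
cat >> h.py <<'E'
Q=np.array([.5514,-.0332,-.384])
def lc(w,q=Q):
    d=np.array(w[:2])-q[:2];c,s=np.cos(q[2]),np.sin(q[2]);return np.round([c*d[0]+s*d[1],-s*d[0]+c*d[1]],4)
def st():
    s=monitor.observe();f=s['contact_force'];print(round(s['time'],2),'local',lc(s['tool_pos']),'z',round(s['tool_pos'][2],4),'rot',np.round(s['tool_rot'],4),'F local',lc(np.array(f[:2])+Q[:2]).round(2),round(f[2],2))
E
python3 - <<'E'
from h import *
st()
im=viewer.read_camera('wrist');s=viewer.read_camera('scene')[168:288,280:440]
o=np.zeros((540,800,3),np.uint8);o[:480,:640]=im[:,:]
cv2.imwrite('pics/f.png',np.vstack([cv2.resize(im[100:400,:],(640,300)),cv2.resize(s[:75],(640,300),interpolation=cv2.INTER_CUBIC)])[:,:,::-1])
E
```

```text
2.65 local [ 0.0236 -0.0616] z 0.0721 rot [-3.1415e+00 -2.5000e-03 -3.8470e-01] F local [-0.51 -0.66] -0.62
```

View pics/f.png

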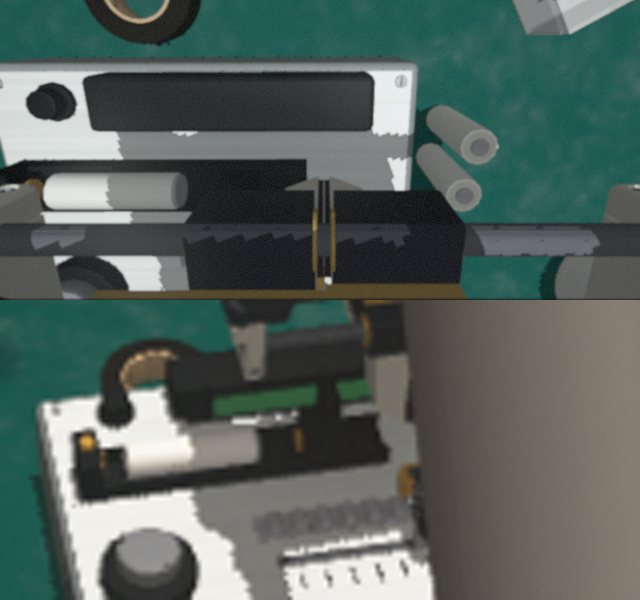

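```bash
python3 - <<'E'
from h import *
for u,v in[(255,378),(395,420)]:
    c,d=ray('scene',280+u/4,168+(v-300)/4); n=np.array([np.cos(Q[2]),np.sin(Q[2]),0])
    for x in(-.01,.0236,.05):
        k=(x-n@(c-[Q[0],Q[1],0]))/(n@d);p=c+k*d;print(u,x,lc(p),p[2])
print(280+0, proj('scene',np.array(monitor.observe()['tool_pos'])))
E
```

```text
255 -0.01 [-0.01    0.0201] 0.13546891355305402
255 0.0236 [0.0236 0.012 ] 0.10332247269867578
255 0.05 [0.05   0.0057] 0.07806455488452124
395 -0.01 [-0.01   -0.0473] 0.09772506172821394
395 0.0236 [ 0.0236 -0.0585] 0.06379845405534168
395 0.05 [ 0.05   -0.0673] 0.03714183374094182
280 [380.5087354  194.80753035]
```

move_arm(
  deltas=[
    {"x":-0.001,"y":-0.008,"z":0.004,"wx":0,"wy":0,"wz":0,"hand":0},
    {"x":-0.001,"y":-0.016,"z":0.004,"wx":0,"wy":0,"wz":0,"hand":0},
    {"x":-0.001,"y":-0.022,"z":0.004,"wx":0,"wy":0,"wz":0,"hand":0},
    {"x":-0.001,"y":-0.028,"z":0.004,"wx":0,"wy":0,"wz":0,"hand":0},
    {"x":-0.001,"y":-0.034,"z":0.004,"wx":0,"wy":0,"wz":0,"hand":0},
    {"x":-0.001,"y":-0.038,"z":0.004,"wx":0,"wy":0,"wz":0,"hand":0},
    {"x":-0.001,"y":-0.038,"z":0.004,"wx":0,"wy":0,"wz":0,"hand":0},
  ],
)

```text
time: 3.62
tool_pos: [0.563, -0.0623, 0.0667]
tool_rot: [-3.141, -0.0, -0.384]
contact_force: [0.1, -0.2, -0.4]
opening: 0.0006
```

```bash
python3 -c "
from h import *
st()"
```

```text
3.62 local [ 0.0216 -0.0227] z 0.0667 rot [-3.1412e+00 -2.0000e-04 -3.8400e-01] F local [ 0.15 -0.12] -0.44
```

move_arm(
  deltas=[
    {"x":0,"y":-0.002,"z":0,"wx":0,"wy":0,"wz":0,"hand":0},
    {"x":0,"y":-0.004,"z":0,"wx":0,"wy":0,"wz":0,"hand":0},
    {"x":0,"y":-0.006,"z":0,"wx":0,"wy":0,"wz":0,"hand":0},
  ],
)

```text
time: 4.0
tool_pos: [0.565, -0.0574, 0.0667]
tool_rot: [3.141, -0.0, -0.384]
contact_force: [-1.3, -2.5, -0.2]
opening: 0.0005
```

```bash
python3 - <<'E'
from h import *
st()
im=viewer.read_camera('wrist')
s=viewer.read_camera('scene')[168:243,280:440]
cv2.imwrite('pics/g.png',np.vstack([im[150:400,:],cv2.resize(s,(640,300),interpolation=cv2.INTER_CUBIC)])[:,:,::-1])
E
```

```text
4.0 local [ 0.0217 -0.0173] z 0.0667 rot [ 3.1414e+00 -2.0000e-04 -3.8440e-01] F local [-0.28 -2.85] -0.17
```

View pics/g.png

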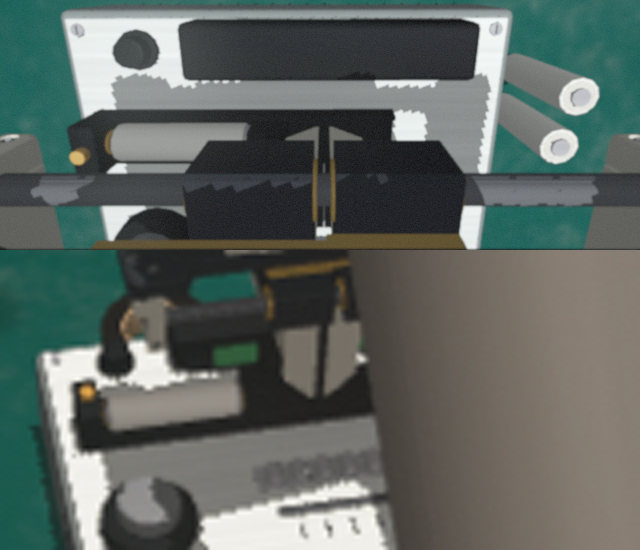

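The cell now reaches the fixed contact block: its end is at (107,140) in the wrist picture and (105,405) in the scene picture. The force is 2.9 N. I'll keep pushing in small steps until the force rises.

move_arm(
  deltas=[
    {"x":0,"y":-0.001,"z":0,"wx":0,"wy":0,"wz":0,"hand":0},
    {"x":0,"y":-0.002,"z":0,"wx":0,"wy":0,"wz":0,"hand":0},
    {"x":0,"y":-0.003,"z":0,"wx":0,"wy":0,"wz":0,"hand":0},
  ],
)

```text
time: 4.47
tool_pos: [0.5656, -0.0559, 0.0668]
tool_rot: [3.139, 0.0, -0.384]
contact_force: [-5.4, -11.1, 3.5]
opening: 0.0006
```

```bash
python3 -c "
from h import *
st()"
```

```text
4.47 local [ 0.0217 -0.0158] z 0.0668 rot [ 3.139e+00  1.000e-04 -3.839e-01] F local [ -0.84 -12.33] 3.47
```

move_arm(
  deltas=[
    {"x":0,"y":-0.003,"z":0,"wx":0,"wy":0,"wz":0,"hand":0},
    {"x":0,"y":0.008,"z":0,"wx":0,"wy":0,"wz":0,"hand":0},
    {"x":0,"y":0.02,"z":0,"wx":0,"wy":0,"wz":0,"hand":0},
    {"x":0,"y":0.03,"z":-0.03,"wx":0,"wy":0,"wz":0,"hand":0},
    {"x":-0.03,"y":0.05,"z":-0.05,"wx":0,"wy":0,"wz":0,"hand":0},
    {"x":-0.067,"y":0.075,"z":-0.05,"wx":0,"wy":0,"wz":0,"hand":0},
    {"x":-0.067,"y":0.075,"z":-0.05,"wx":0,"wy":0,"wz":0,"hand":0},
  ],
)

```text
time: 5.35
tool_pos: [0.4734, -0.0989, 0.1169]
tool_rot: [-3.141, 0.002, -0.386]
contact_force: [0.5, -0.5, 0.5]
opening: 0.0005
```

```bash
python3 - <<'E'
from h import *
st()
im=viewer.read_camera('wrist')
s=viewer.read_camera('scene')[168:243,280:440]
cv2.imwrite('pics/i.png',np.vstack([im[150:400,:],cv2.resize(s,(640,300),interpolation=cv2.INTER_CUBIC)])[:,:,::-1])
E
```

```text
5.35 local [-0.0477 -0.0901] z 0.1169 rot [-3.1413e+00  1.6000e-03 -3.8580e-01] F local [ 0.65 -0.33] 0.51
```

View pics/i.png

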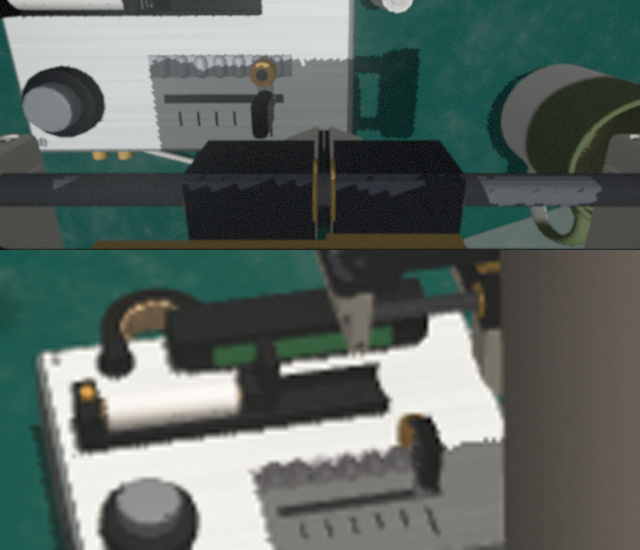

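The shoe now touches the cell (scene crop 255,375), the cell is at the fixed contact, and the lever is still at off (425,450). I'll descend behind the paddle.

move_arm(
  deltas=[
    {"x":0.002,"y":0,"z":0.02,"wx":0,"wy":0,"wz":0,"hand":0},
    {"x":0.002,"y":0,"z":0.035,"wx":0,"wy":0,"wz":0,"hand":0},
    {"x":0.002,"y":0,"z":0.047,"wx":0,"wy":0,"wz":0,"hand":0},
    {"x":0.002,"y":-0.004,"z":0.047,"wx":0,"wy":0,"wz":0,"hand":0},
    {"x":0.002,"y":-0.008,"z":0.047,"wx":0,"wy":0,"wz":0,"hand":0},
    {"x":0.002,"y":-0.01,"z":0.047,"wx":0,"wy":0,"wz":0,"hand":0},
    {"x":0.002,"y":-0.01,"z":0.047,"wx":0,"wy":0,"wz":0,"hand":0},
  ],
)

```text
time: 6.32
tool_pos: [0.4818, -0.0902, 0.0701]
tool_rot: [3.142, -0.001, -0.384]
contact_force: [-0.2, 0.6, 0.1]
opening: 0.0005
```

```bash
python3 -c "
from h import *
st()"
```

```text
6.33 local [-0.0432 -0.079 ] z 0.0701 rot [ 3.1416e+00 -1.0000e-03 -3.8380e-01] F local [-0.43  0.42] 0.14
```

Advancing 1 mm per row now to find contact.

move_arm(
  deltas=[
    {"x":-0.002,"y":-0.001,"z":0,"wx":0,"wy":0,"wz":0,"hand":0},
    {"x":-0.002,"y":-0.002,"z":0,"wx":0,"wy":0,"wz":0,"hand":0},
    {"x":-0.002,"y":-0.003,"z":0,"wx":0,"wy":0,"wz":0,"hand":0},
  ],
)

```text
time: 6.7
tool_pos: [0.4806, -0.0869, 0.0698]
tool_rot: [3.141, 0.0, -0.384]
contact_force: [-1.4, -1.8, 0.3]
opening: 0.0006
```

move_arm(
  deltas=[
    {"x":0,"y":-0.001,"z":0,"wx":0,"wy":0,"wz":0,"hand":0},
    {"x":0,"y":-0.001,"z":0,"wx":0,"wy":0,"wz":0,"hand":0},
  ],
)

```text
time: 6.95
tool_pos: [0.4809, -0.0863, 0.0698]
tool_rot: [3.141, 0.0, -0.384]
contact_force: [-2.4, -4.4, 1.9]
opening: 0.0003
```

move_arm(
  deltas=[
    {"x":0,"y":-0.001,"z":0,"wx":0,"wy":0,"wz":0,"hand":0},
    {"x":0,"y":-0.001,"z":0,"wx":0,"wy":0,"wz":0,"hand":0},
  ],
)

```text
time: 7.2
tool_pos: [0.4813, -0.0852, 0.0698]
tool_rot: [3.141, 0.0, -0.384]
contact_force: [-3.8, -3.3, 3.1]
opening: 0.0005
```

```bash
python3 -c "
from h import *
st()"
```

```text
7.2 local [-0.0455 -0.0745] z 0.0698 rot [ 3.1412e+00  2.0000e-04 -3.8430e-01] F local [-2.31 -4.5 ] 3.05
```

move_arm(
  deltas=[
    {"x":0,"y":-0.001,"z":0,"wx":0,"wy":0,"wz":0,"hand":0},
    {"x":0,"y":-0.002,"z":0,"wx":0,"wy":0,"wz":0,"hand":0},
  ],
)

```text
time: 7.45
tool_pos: [0.4822, -0.083, 0.0697]
tool_rot: [-3.141, 0.0, -0.384]
contact_force: [-1.1, -3.1, 1.4]
opening: 0.0005
```

move_arm(
  deltas=[
    {"x":0,"y":-0.001,"z":0,"wx":0,"wy":0,"wz":0,"hand":0},
    {"x":0,"y":-0.002,"z":0,"wx":0,"wy":0,"wz":0,"hand":0},
  ],
)

```text
time: 7.7
tool_pos: [0.4832, -0.0809, 0.0696]
tool_rot: [-3.141, -0.0, -0.384]
contact_force: [0.6, -0.5, -0.0]
opening: 0.0004
```

move_arm(
  deltas=[
    {"x":0,"y":-0.001,"z":0,"wx":0,"wy":0,"wz":0,"hand":0},
    {"x":0,"y":-0.001,"z":0,"wx":0,"wy":0,"wz":0,"hand":0},
  ],
)

```text
time: 7.95
tool_pos: [0.4836, -0.0801, 0.0697]
tool_rot: [-3.141, -0.0, -0.384]
contact_force: [-0.1, -0.9, -0.9]
opening: 0.0003
```

```bash
python3 -c "
from h import *
st()"
```

```text
7.95 local [-0.0453 -0.0689] z 0.0697 rot [-3.1414e+00 -3.0000e-04 -3.8400e-01] F local [ 0.26 -0.82] -0.88
```

First click: the force dropped near −0.071, as expected. Second click next.

move_arm(
  deltas=[
    {"x":0,"y":-0.002,"z":0,"wx":0,"wy":0,"wz":0,"hand":0},
    {"x":0,"y":-0.004,"z":0,"wx":0,"wy":0,"wz":0,"hand":0},
    {"x":0,"y":-0.005,"z":0,"wx":0,"wy":0,"wz":0,"hand":0},
    {"x":0,"y":-0.006,"z":0,"wx":0,"wy":0,"wz":0,"hand":0},
  ],
)

```text
time: 8.45
tool_pos: [0.4854, -0.0752, 0.0697]
tool_rot: [3.141, 0.0, -0.384]
contact_force: [-3.6, -4.6, 1.4]
opening: 0.0006
```

move_arm(
  deltas=[
    {"x":0,"y":-0.001,"z":0,"wx":0,"wy":0,"wz":0,"hand":0},
    {"x":0,"y":-0.002,"z":0,"wx":0,"wy":0,"wz":0,"hand":0},
  ],
)

```text
time: 8.7
tool_pos: [0.4861, -0.0735, 0.0697]
tool_rot: [3.141, 0.0, -0.384]
contact_force: [-2.7, -3.7, -0.2]
opening: 0.0005
```

move_arm(
  deltas=[
    {"x":0,"y":-0.001,"z":0,"wx":0,"wy":0,"wz":0,"hand":0},
    {"x":0,"y":-0.002,"z":0,"wx":0,"wy":0,"wz":0,"hand":0},
  ],
)

```text
time: 8.95
tool_pos: [0.4871, -0.071, 0.0697]
tool_rot: [-3.141, 0.0, -0.384]
contact_force: [-1.1, -0.9, 0.7]
opening: 0.0004
```

move_arm(
  deltas=[
    {"x":0,"y":-0.001,"z":0,"wx":0,"wy":0,"wz":0,"hand":0},
    {"x":0,"y":-0.002,"z":0,"wx":0,"wy":0,"wz":0,"hand":0},
  ],
)

```text
time: 9.2
tool_pos: [0.4881, -0.0689, 0.0697]
tool_rot: [-3.141, -0.0, -0.384]
contact_force: [1.3, 0.2, -0.8]
opening: 0.0003
```

```bash
python3 -c "
from h import *
st()"
```

```text
9.2 local [-0.0453 -0.0568] z 0.0697 rot [-3.1412e+00 -3.0000e-04 -3.8420e-01] F local [1.1  0.62] -0.79
```

Second click happened as predicted. The third should snap at about −0.047, and I'll stop near −0.045.

move_arm(
  deltas=[
    {"x":0,"y":-0.002,"z":0,"wx":0,"wy":0,"wz":0,"hand":0},
    {"x":0,"y":-0.004,"z":0,"wx":0,"wy":0,"wz":0,"hand":0},
    {"x":0,"y":-0.005,"z":0,"wx":0,"wy":0,"wz":0,"hand":0},
    {"x":0,"y":-0.006,"z":0,"wx":0,"wy":0,"wz":0,"hand":0},
  ],
)

```text
time: 9.7
tool_pos: [0.4899, -0.0641, 0.0697]
tool_rot: [3.141, 0.0, -0.384]
contact_force: [-2.3, -5.6, 1.6]
opening: 0.0006
```

move_arm(
  deltas=[
    {"x":0,"y":-0.001,"z":0,"wx":0,"wy":0,"wz":0,"hand":0},
    {"x":0,"y":-0.002,"z":0,"wx":0,"wy":0,"wz":0,"hand":0},
  ],
)

```text
time: 9.95
tool_pos: [0.4906, -0.0624, 0.0697]
tool_rot: [3.141, 0.0, -0.384]
contact_force: [-2.1, -4.2, 1.5]
opening: 0.0005
```

move_arm(
  deltas=[
    {"x":0,"y":-0.001,"z":0,"wx":0,"wy":0,"wz":0,"hand":0},
    {"x":0,"y":-0.002,"z":0,"wx":0,"wy":0,"wz":0,"hand":0},
  ],
)

```text
time: 10.2
tool_pos: [0.4916, -0.0598, 0.0697]
tool_rot: [-3.141, 0.0, -0.384]
contact_force: [-0.5, -1.5, 1.2]
opening: 0.0006
```

```bash
python3 -c "
from h import *
st()"
```

```text
10.2 local [-0.0454 -0.0471] z 0.0697 rot [-3.1414  0.     -0.3845] F local [ 0.07 -1.61] 1.22
```

move_arm(
  deltas=[
    {"x":0,"y":-0.001,"z":0,"wx":0,"wy":0,"wz":0,"hand":0},
    {"x":0,"y":-0.002,"z":0,"wx":0,"wy":0,"wz":0,"hand":0},
    {"x":0,"y":-0.002,"z":0,"wx":0,"wy":0,"wz":0,"hand":0},
  ],
)

```text
time: 10.58
tool_pos: [0.4925, -0.0579, 0.0697]
tool_rot: [-3.141, -0.0, -0.384]
contact_force: [0.2, 0.1, 1.4]
opening: 0.0005
```

move_arm(
  deltas=[
    {"x":0,"y":0.01,"z":0,"wx":0,"wy":0,"wz":0,"hand":0},
    {"x":0,"y":0.03,"z":0,"wx":0,"wy":0,"wz":0,"hand":0},
    {"x":0,"y":0.04,"z":-0.03,"wx":0,"wy":0,"wz":0,"hand":0},
    {"x":0,"y":0.05,"z":-0.06,"wx":0,"wy":0,"wz":0,"hand":0},
    {"x":0,"y":0.05,"z":-0.08,"wx":0,"wy":0,"wz":0,"hand":0},
    {"x":0,"y":0.05,"z":-0.08,"wx":0,"wy":0,"wz":0,"hand":0},
  ],
)

```text
time: 11.32
tool_pos: [0.4742, -0.1054, 0.151]
tool_rot: [3.141, -0.004, -0.385]
contact_force: [0.4, -0.1, -0.1]
opening: 0.0004
```

```bash
python3 - <<'E'
from h import *
st()
im=viewer.read_camera('wrist')
s=viewer.read_camera('scene')[168:243,280:440]
cv2.imwrite('pics/j.png',np.vstack([im[150:400,:],cv2.resize(s,(640,300),interpolation=cv2.INTER_CUBIC)])[:,:,::-1])
E
```

```text
11.32 local [-0.0445 -0.0958] z 0.151 rot [ 3.1415 -0.0035 -0.3848] F local [0.45 0.08] -0.12
```

View pics/j.png

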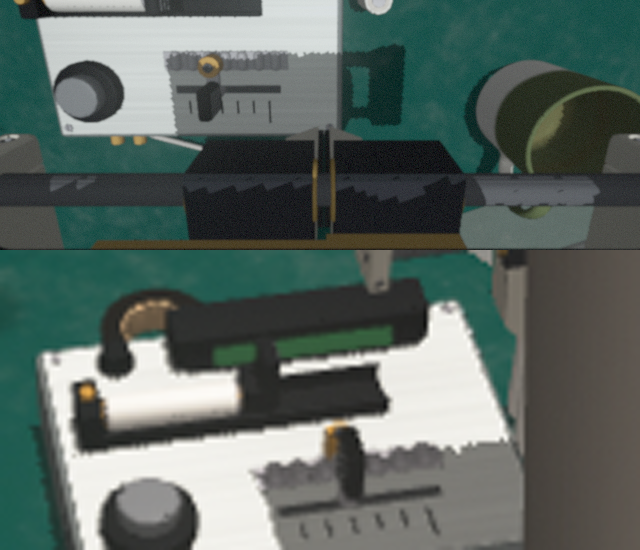

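The ticks show the lever in the third notch: off is at 433 in the scene crop, and the paddle foot is at about 350 beside the third tick at 355. The cell is still held. Next is moving over the key.

move_arm(
  deltas=[
    {"x":0,"y":-0.055,"z":0,"wx":0,"wy":0,"wz":0,"hand":0},
    {"x":0,"y":-0.11,"z":0,"wx":0,"wy":0,"wz":0,"hand":0},
    {"x":0,"y":-0.15,"z":0,"wx":0,"wy":0,"wz":0,"hand":0},
    {"x":0,"y":-0.171,"z":0.02,"wx":0,"wy":0,"wz":0,"hand":0},
    {"x":0,"y":-0.171,"z":0.05,"wx":0,"wy":0,"wz":0,"hand":0},
    {"x":0,"y":-0.171,"z":0.065,"wx":0,"wy":0,"wz":0,"hand":0},
    {"x":0,"y":-0.171,"z":0.065,"wx":0,"wy":0,"wz":0,"hand":0},
  ],
)

```text
time: 12.3
tool_pos: [0.5366, 0.0538, 0.0832]
tool_rot: [3.14, 0.003, -0.385]
contact_force: [-0.7, -0.3, -0.1]
opening: 0.0003
```

```bash
python3 - <<'E'
from h import *
st()
P=viewer.camera_params('wrist');im=viewer.read_camera('wrist')
s=viewer.read_camera('scene')[168:243,280:440]
cv2.imwrite('pics/k.png',np.vstack([im[100:350,:],cv2.resize(s,(640,300),interpolation=cv2.INTER_CUBIC)])[:,:,::-1])
E
```

```text
12.3 local [-0.0463  0.0752] z 0.0832 rot [ 3.1403  0.0033 -0.3845] F local [-0.51 -0.51] -0.11
```

View pics/k.png

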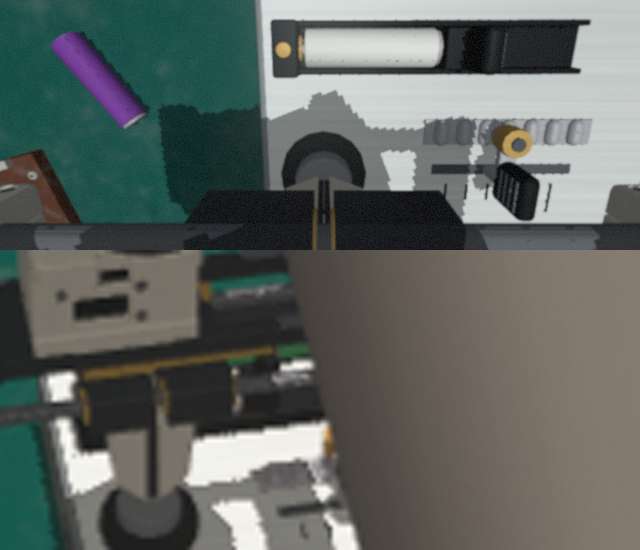

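The fingertips are centred over the key (scene crop 152,500). The cell is held and the lever is in place. Pressing now.

move_arm(
  deltas=[
    {"x":0.001,"y":0,"z":0.006,"wx":0,"wy":0,"wz":0,"hand":0},
    {"x":0.001,"y":0,"z":0.01,"wx":0,"wy":0,"wz":0,"hand":0},
    {"x":0.001,"y":0,"z":0.013,"wx":0,"wy":0,"wz":0,"hand":0},
    {"x":0.001,"y":0,"z":0.015,"wx":0,"wy":0,"wz":0,"hand":0},
    {"x":0.001,"y":0,"z":0.015,"wx":0,"wy":0,"wz":0,"hand":0},
  ],
)

```text
time: 13.02
tool_pos: [0.5386, 0.0536, 0.0698]
tool_rot: [3.141, -0.0, -0.384]
contact_force: [-0.6, -0.0, 3.7]
opening: 0.0001
```

```bash
python3 -c "
from h import *
st()"
```

```text
13.03 local [-0.0443  0.0757] z 0.0698 rot [ 3.1414e+00 -2.0000e-04 -3.8410e-01] F local [-0.54 -0.22] 3.68
```

move_arm(
  deltas=[
    {"x":0,"y":0,"z":0.002,"wx":0,"wy":0,"wz":0,"hand":0},
    {"x":0,"y":0,"z":0.004,"wx":0,"wy":0,"wz":0,"hand":0},
    {"x":0,"y":0,"z":0.005,"wx":0,"wy":0,"wz":0,"hand":0},
    {"x":0,"y":0,"z":0.005,"wx":0,"wy":0,"wz":0,"hand":0},
  ],
)

```text
time: 13.52
tool_pos: [0.5388, 0.0536, 0.0661]
tool_rot: [-3.142, -0.001, -0.384]
contact_force: [-4.7, -1.4, 14.5]
opening: 0.0006
```

```bash
python3 -c "
from h import *
st()"
```

```text
13.53 local [-0.0442  0.0758] z 0.0661 rot [-3.1415e+00 -1.1000e-03 -3.8410e-01] F local [-3.88 -3.04] 14.53
```

The key is on its stop at z = 0.0661 with 14.5 N. I'll hold briefly, confirm, and hand in.

move_arm(
  deltas=[
    {"x":0,"y":0,"z":0,"wx":0,"wy":0,"wz":0,"hand":0},
    {"x":0,"y":0,"z":0,"wx":0,"wy":0,"wz":0,"hand":0},
    {"x":0,"y":0,"z":0,"wx":0,"wy":0,"wz":0,"hand":0},
    {"x":0,"y":0,"z":0,"wx":0,"wy":0,"wz":0,"hand":0},
  ],
)

```text
time: 14.02
tool_pos: [0.5388, 0.0536, 0.0661]
tool_rot: [-3.141, -0.001, -0.384]
contact_force: [-5.0, -1.2, 14.8]
opening: 0.0005
```

```bash
python3 -c "
from h import *
st(); cv2.imwrite('pics/l.png',viewer.read_camera('wrist')[:,:,::-1])"
```

```text
14.03 local [-0.0442  0.0758] z 0.0661 rot [-3.1415e+00 -1.1000e-03 -3.8410e-01] F local [-4.19 -3.02] 14.77
```

View pics/l.png

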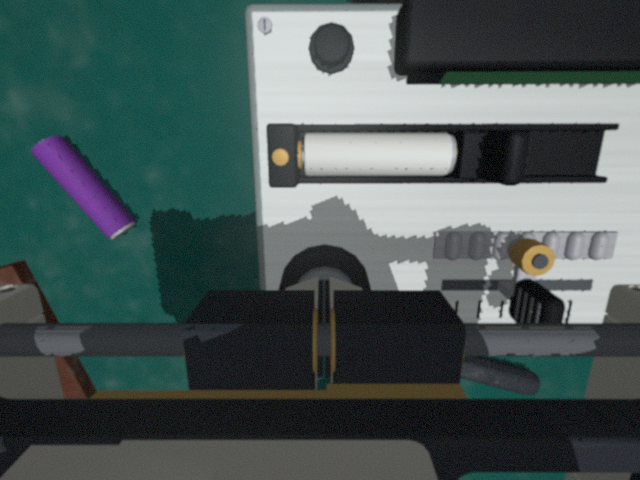

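The cell (300–458,155) sits between both contacts, the lever is in place, and the key is held with a steady force.

```bash
python3 -c "
from h import *
print(robot.hand_in());st()"
```

```text
the job is handed in; nothing more can be done
None
the job is handed in; nothing more can be done
```

The job is handed in with the test key still held down; no verdict came back, and the robot clock stood at about 14 s of the 64 s allowed.

- **Cell:** I pushed the sliding contact up until the force rose to 12 N. The pictures show the cell against the fixed contact and the slider up against the cell.
- **Lever:** I pushed it three clicks, and each drop in force came where predicted. The tick marks show it in the third notch.
- **Key:** I pressed it onto its stop, with the fingertips at 66 mm (72 mm minus the full 6 mm travel) and a steady force of about 15 N.

No check failed, but the joint travels are read from pictures, fingertip positions and forces, not measured directly. My two tester pose estimates differed by about 2–3 mm, so I used their average. I did not re-measure the spare cells, tape or screwdriver. The fingers and gripper passed clear of them throughout.

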